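# Line up a hinge leaf at the pinning jig

### The job

First slide the jig's carriage (a black post on it serves as its handle) all the way to the pin guide, up against its stop. Then pick up the loose hinge leaf that has a single middle knuckle and bring its knuckle down between the two knuckles of the leaf on the carriage, so that all the holes are in line for the pin and the loose leaf sticks out level on the robot's side. Finish while still gripping the leaf steady in that position; leave the carriage at its stop and the spare two-knuckle leaf, the battery and the ring gauge where they are.

Things in the scene. Friction and masses are not known exactly. Their poses are not given: they have to be found in the camera images.
- jig: Jig fixed to the bench, placed and turned (to 0.25 rad) differently each time: dark base plate 105x270x12 mm, two rails along its y, low stop at its +y (left) end, pin guide at its -y (right) end: an aluminium block 30x28 mm, top at 84 mm, holding an 8 mm pin along y. Origin: centre of the underside; x points away from the robot, z up.
- carriage (a joint): Carriage on the rails, m: 0 = left (jig's +y) end, 0.12 = against the stop at the pin guide; grows along the jig's -y. Starts at 0 to 0.06; 3 N friction, stays where left. Carries a jamb block (84 mm wide, top at 60 mm) with the two-knuckle leaf on top: knuckles along y at the block's robot-side edge, 20 mm outside, 12 mm hole, 22 mm long each, 36 mm clear gap.
- seat (a point): On the carriage: the knuckle holes' axis, midway between the two knuckles, 70 mm above the bench; axes as the jig. In the gap a ledge lies 10 mm below the axis, reaching 3 mm to the robot's side of it, and the leaf's edge stands about 10 mm behind the axis: a knuckle resting on the ledge and touching that edge is in line. Nearer the robot, all is free down to the base plate.
- handle (a point): Middle of the grip of the carriage's black upright post: 16 mm diameter, grip part 20 mm tall, post top 104 mm and this point 94 mm above the bench, 34 mm above the jamb block's top; 58 mm along +x of seat. Axes as the jig.
- pin_tip (a point): Tip of the hinge pin in the pin guide block, on the axis of the carriage's knuckle holes, 70 mm above the bench; fixed to the jig.
- leaf: Loose steel leaf to fit, 0.11 to 0.22 kg, flat on the bench: plate 50 (x) by 44 (y) by 8 mm; beyond its +x edge one knuckle, a tube along y, 20 mm outside, 12 mm hole, 30 mm long, on a 28 mm wide neck. Origin: centre of the plate's underside; x to the knuckle, z up. Starts knuckle away from the robot, turned up to 0.5 rad. Fitted: x along the jig's x, underside 60 mm above the bench.
- eye (a point): Centre of the loose leaf's knuckle, on its hole axis: 37 mm along +x of the leaf's origin and 10 mm above its underside. Same axes as the leaf.
- spare_leaf: Bystander: spare loose steel leaf with two knuckles with a gap between them, plate 50 x 80 x 8 mm. Origin: centre of the underside of its plate. The two loose leaves may lie either way round. Leave alone.
- battery: Bystander: dark block battery 26 x 51 x 17 mm. Leave alone.
- gauge: Bystander: grey ring gauge with a dark handle, 69 x 118 x 8 mm. Leave alone.

How it is judged:
On the way, in this order (a step that is already met when the one before it is completed fails the run):
1. the carriage is against the stop at the pin guide, the loose leaf still lying where it was (value of joint carriage above 0.116 m and distance of leaf from where it was at the start of the episode below 0.03 m), for 0.2 s.
2. the loose leaf is lifted off the bench (height (world z) of leaf above 0.04 m), for 0.2 s.
At the end, for the whole second after the job is handed in: Carriage within 4 mm of its stop; loose leaf gripped and still, its knuckle between the other two: hole axes within 3 mm across and in height, within 6 mm of mid-gap, parallel within 4.5 degrees, leaf level within 7 degrees; bystanders within 3 cm of where they were (value of joint carriage above 0.116 m and x of eye in the frame of seat between -0.003 and 0.003 m and z of eye in the frame of seat between -0.003 and 0.003 m and y of eye in the frame of seat between -0.006 and 0.006 m and angle between the y axis of leaf and the y axis of seat, either way round below 0.08 rad and angle between leaf's own z axis and vertical below 0.13 rad and contact force between the fingers and leaf above 1 N and linear speed of leaf below 0.01 m/s and distance of each of spare_leaf, battery, gauge from where it was at the start of the episode below 0.03 m); the arm keeps its last pose, push and grip.
It fails at once if the spare leaf is disturbed (moved more than 3 cm) (distance of spare_leaf from where it was at the start of the episode above 0.03 m).
It fails at once if the battery is disturbed (moved more than 3 cm) (distance of battery from where it was at the start of the episode above 0.03 m).
It fails at once if the ring gauge is disturbed (moved more than 3 cm) (distance of gauge from where it was at the start of the episode above 0.03 m).
It also fails if it takes over 59 s, if anything falls off the work surface, if the arm or the gripper's body presses on something with over 40 N, if the wrist force passes 120 N, or if a joint passes its speed limit or range.

### The arm

A 6-joint arm with a two-finger parallel gripper is mounted at the origin on a cart in front of the work surface, level with it; the furniture and walls round the work are solid. World frame = base frame: x ahead of the robot, y to its left, z up, the work surface at z = 0. Lengths are in m, angles in rad, forces in N, time in s.
With the tool pointing down it reaches from about 0.25 to 0.85 m from the base axis. Payload 12.5 kg.
Tool frame: the origin (TCP) lies on the centre line of the jaws, within the pads' length; the fingertips stand r.finger_overhang ahead of it and the grasp point (between the pads) lies 6 mm ahead of it (r.finger_overhang is the distance from the TCP to the fingertips, in m); x points along the fingers, y is the direction in which the jaws open and shut, and the axes are right-handed (so a half turn about x gives the same grasp; the last joint's range is limited). The gripper opens to 93 mm and grips with 3 to 60 N. Pads are 15 mm wide; open, the fingers measure 128 mm over their backs; the gripper's body (75 mm by 188 mm) begins 65 mm behind the grasp point.
Start: joints at [-1.338, 0.351, 1.652, -0, 1.139, -0.085], TCP at [0.172, -0.522, 0.244] pointing down, gripper open.
Joint ranges: [-2.75, 2.75], [-0.79, 2.1], [0.01, 2.65], [-1.57, 4.71], [0.07, 3.14], [-2.87, 2.87]. Speed limits (rad/s): [2.22, 2.22, 2.79, 3.14, 3.14, 3.14].

### API

Orientations are given as a unit quaternion [x, y, z, w].
In Python, from workcell import r gives the robot as it stands.
- The arm moves only by the tool servo_tool, never from a script. Its argument "series" is a list of rows, each an object of numbers: "dx", "dy", "dz": the shift along the tool's x, y, z in mm; "ax", "ay", "az": the turn, a rotation vector about the tool's x, y, z in rad; "jaw": the opening, from 0 (shut) to 1 (fully open). In form: [{"dx": .., "dy": .., "dz": .., "ax": .., "ay": .., "az": .., "jaw": ..}, ...]. A call has 1 to 10 rows; each row is the pose to reach, as a shift and turn from the pose commanded when the call began, along the tool's axes at that moment; what a row does not reach only later rows make up. A row lasts 1/8 s, in which the tool goes at most 62.5 mm and 10.7 degrees, less where a joint would pass 70% of its speed; a pose out of reach is approached as far as the arm can. A call with a gripper value outside its range is refused whole. The fingers move at their own pace and stop on an object; "newtons" is the grip in N (left out, the last holds). Time passes only in rows, so rows that repeat a pose let the fingers close. It gives the time, the measured TCP pose, the force and the opening at its end, in the units of the state.
- r.state(): the state, without advancing time (a new reading comes with each control period).
- r.grab_frame(name): name is "scene" or "top" or "wrist"; returns the picture (480x640x3 uint8, red, green, blue); there is no depth.
- r.get_calibration(name): a dict with "mtx" (3x3 intrinsics, pixels), "world_from_camera" (4x4, takes a point from camera to world coordinates); the wrist camera has in their place "mount" (4x4, takes a point from camera to tool coordinates, whose origin is the TCP and whose axes are the tool frame's). Camera axes: x right, y down, z forward; pixel columns grow to the right and rows downward; lengths in m; the calibration is good to about 2 mm. The wrist camera is an equidistant fisheye: a pixel r from the principal point sees the ray r / f radians off the axis. A picture is of the moment at which its call begins: read the wrist's pose just before it. get_calibration takes no time and is no camera call.
- r.sign_off(): hands the job in, once; it reports no verdict.
Trained networks look in the newest picture that a camera, given by its name, has taken for a name from the list of things; names that differ only in an ending like _2 or _b are one class to them, and where a whole thing is asked for, a point or a joint stands for the part that bears it (a point fixed in the world has none). Each returns a list of dicts, best first, with "p" (0 to 1); they miss things now and then, are a little off and sometimes report something else, mostly with a low value. They report only what shows in the picture. A call takes as long as a camera call.
- r.recognise(thing, camera): "pixel" ([column, row] in pixels, amid what is visible of it).
- r.regions_of(thing, camera): "pixels" (480x640 bool, what is visible of it) and "pixel" ([column, row] in pixels, amid what is visible of it).
The state is a dict: "t": time; "qpos": joint angles; "qd": joint speeds; "joint_torque": joint torques, N m; "ee_pos": TCP position; "tcp_rot": TCP orientation; "force": force on the tool from outside, world axes, zero at the start; "wrist_torque": the same for the moment, N m; "gripper_width": finger opening in m.
Only numpy, scipy, OpenCV 4.12 (cv2) and the standard library are available. Lean on these libraries where they do the work, as an engineer would, in place of code of your own. Each camera call takes 0.05 s, during which the arm holds its last target. There are 200 camera calls.

## Working session

There is one attempt and no reset: what is moved stays moved. The work goes in short steps, Python scripts to look and compute and a tool call to move; the robot and the scene stay as the last step left them, time stands still between calls to the robot, and variables do not carry over. Pictures are saved under pics/ and viewed, about 8 in all and at most 12, crops included, and the job is handed in when it is done.

Besides the shell and the picture viewer there is one more tool, called by a JSON object that holds its "name" and its "arguments", one argument or row to a line. servo_tool: Moves the arm, as the interface text tells. Its arguments: {"type":"object","properties":{"series":{"type":"array","items":{"type":"object","properties":{"dx":{"type":"number"},"dy":{"type":"number"},"dz":{"type":"number"},"ax":{"type":"number"},"ay":{"type":"number"},"az":{"type":"number"},"jaw":{"type":"number"}}}},"newtons":{"type":"number"}},"required":["series"]}

```bash
ls; mkdir -p pics; cat > h.py <<'E'
import numpy as np, cv2
from scipy.spatial.transform import Rotation as R
from workcell import r
def ray(cam,px,st=None):
    c=r.get_calibration(cam); K=np.array(c["mtx"]); 
    u=(px[0]-K[0,2])/K[0,0]; v=(px[1]-K[1,2])/K[1,1]
    if cam=="wrist":
        st=st or r.state(); th=np.hypot(u,v); d=np.array([u/th*np.sin(th),v/th*np.sin(th),np.cos(th)]) if th>1e-9 else np.array([0,0,1.])
        T=np.eye(4);T[:3,:3]=R.from_quat(st["tcp_rot"]).as_matrix();T[:3,3]=st["ee_pos"]; T=T@np.array(c["mount"])
    else: d=np.array([u,v,1.]);T=np.array(c["world_from_camera"])
    return T[:3,3],T[:3,:3]@d
def atz(cam,px,z,st=None):
    o,d=ray(cam,px,st); return o+d*(z-o[2])/d[2]
def save(cam,n):
    im=r.grab_frame(cam); cv2.imwrite(f"pics/{n}.png",im[:,:,::-1]); return im
E
python3 - <<'E'
from h import *
s=r.state();print(s,r.finger_overhang, R.from_quat(s["tcp_rot"]).as_matrix().round(3))
for c in ["top","scene"]:
    save(c,c+"0")
    k=r.get_calibration(c);print(c,np.array(k["mtx"]).round(1).tolist(),np.array(k["world_from_camera"]).round(3).tolist())
    for t,z in [("leaf",.008),("spare_leaf",.008),("battery",.017),("gauge",.008),("handle",.104),("eye",.01),("pin_tip",.07),("seat",.07),("jig",.012)]:
        try:
            for d in r.recognise(t,c)[:2]: print(t,np.round(d["pixel"],1),round(d["p"],2),atz(c,d["pixel"],z).round(4))
        except Exception as e: print(t,e)
print(r.get_calibration("wrist"))
E
```

```text
pics
{'t': 0.0, 'qpos': array([-1.33763932e+00,  3.51247720e-01,  1.65244836e+00, -5.03114155e-06,
        1.13910109e+00, -8.45894545e-02]), 'qd': array([ 0.00019089, -0.0003535 , -0.00046394, -0.00011584, -0.00020471,
       -0.00084902]), 'joint_torque': array([-2.34803454e-03, -4.97330368e+01, -2.85253483e+01,  6.98226085e-02,
        2.57367227e-02, -8.36153504e-05]), 'ee_pos': array([ 0.17178721, -0.522138  ,  0.2430859 ]), 'tcp_rot': array([-0.69816814, -0.11229363,  0.69823457, -0.11144449]), 'force': array([-0.73678154,  0.12563186, -0.35675796]), 'wrist_torque': array([-0.0261277 , -0.01676274, -0.01728587]), 'gripper_width': 0.09307843499480795} 0.025 [[-0.     0.312 -0.95 ]
 [ 0.001 -0.95  -0.312]
 [-1.    -0.001 -0.   ]]
top [[525.0, 0.0, 310.9], [0.0, 525.0, 235.3], [0.0, 0.0, 1.0]] [[-0.027, -0.997, 0.07, 0.415], [-1.0, 0.027, 0.007, -0.014], [-0.009, -0.07, -0.998, 1.125], [0.0, 0.0, 0.0, 1.0]]
leaf [330.3 205.7] 0.6 [ 0.5557 -0.0484  0.008 ]
spare_leaf [462.5 223.6] 0.78 [ 0.5095 -0.3286  0.008 ]
battery [412.4 282.7] 0.58 [ 0.3873 -0.2155  0.017 ]
gauge [334.  281.7
[... 872 characters left out ...]
310.7 250.1] 0.51 [ 0.5568 -0.038   0.01  ]
pin_tip [272.6 328.2] 0.95 [0.4465 0.2696 0.07  ]
seat [261.3 326.6] 0.64 [0.47   0.2803 0.07  ]
jig [270.9 329.4] 0.86 [0.4777 0.2409 0.012 ]
{'mtx': array([[371.64829954,   0.        , 315.63225559],
       [  0.        , 371.64829954, 239.91619726],
       [  0.        ,   0.        ,   1.        ]]), 'mount': array([[ 1.93925381e-04, -2.43759097e-01,  9.69835793e-01,
        -1.40189881e-01],
       [ 9.99999546e-01,  9.52492468e-04,  3.94431831e-05,
        -4.43360816e-04],
       [-9.33375923e-04,  9.69835345e-01,  2.43759170e-01,
        -6.68320914e-02],
       [ 0.00000000e+00,  0.00000000e+00,  0.00000000e+00,
         1.00000000e+00]])}
```

```bash
python3 - <<'E'
import cv2,numpy as np
a=cv2.imread("pics/top0.png");b=cv2.imread("pics/scene0.png")
A=cv2.resize(a[150:330,110:510],(800,360),interpolation=cv2.INTER_CUBIC)
B=cv2.resize(b[180:400,200:420],None,fx=1.05,fy=1.05)
t=cv2.resize(a[190:320,120:270],(277,240),interpolation=cv2.INTER_CUBIC)
s=cv2.resize(b[270:390,190:350],(320,240),interpolation=cv2.INTER_CUBIC)
l=cv2.resize(a[170:240,295:365],(203,240)[:2],interpolation=cv2.INTER_CUBIC)
cv2.imwrite("pics/c0.png",np.vstack([A,np.hstack([t,s,l])]))
E
```

```text
(no output)
```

View pics/c0.png

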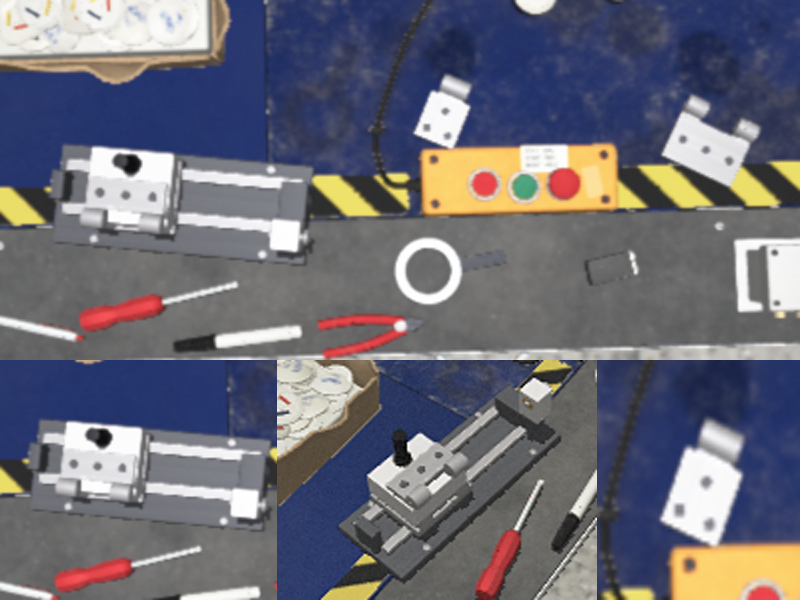

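The picture shows the jig at left, with its post top at px ≈(172,229), the base corners at px (141.5,222.5), (266,232.5), (262.5,281.5), (136.5,271.5), and the guide at right. The loose leaf is at (331,206) with its knuckle at (338,192).

```bash
python3 - <<'E'
from h import *
from scipy.optimize import least_squares
P=np.array([[141.5,222.5],[266,232.5],[262.5,281.5],[136.5,271.5]])
for p in P: print(atz("top",p,.012).round(4))
print("post",atz("top",(172,229),.104))
r.grab_frame("top")
m=r.regions_of("jig","top")
for d in m[:2]:
    print("jig",d["p"],d["pixel"],cv2.minAreaRect(np.argwhere(d["pixels"])[:,::-1].astype(np.float32)))
for t in ["leaf","handle","spare_leaf"]:
    for d in r.regions_of(t,"top")[:2]:
        q=np.argwhere(d["pixels"])[:,::-1].astype(np.float32); print(t,d["p"],d["pixel"],len(q),cv2.minAreaRect(q),q.min(0),q.max(0))
# refine jig by template corners
def f(v):
    x,y,a,c=v; Rz=np.array([[np.cos(a),-np.sin(a)],[np.sin(a),np.cos(a)]]); out=[]
    for (lx,ly),p in zip([(.0525,.135),(.0525,-.135),(-.0525,-.135),(-.0525,.135)],P):
        out+=list(atz("top",p,.012)[:2]-(np.array([x,y])+Rz@[lx,ly]))
    return out
s=least_squares(f,[.46,.23,0,0]);print(s.x,np.round(s.fun,4))
E
```

```text
[0.5304 0.3555 0.012 ]
[0.5017 0.0901 0.012 ]
[0.3981 0.0996 0.012 ]
[0.4263 0.3666 0.012 ]
post [0.50645682 0.26526481 0.104     ]
jig 0.82 [201.7, 255.6] ((199.16537475585938, 251.25498962402344), (130.7457275390625, 50.49160385131836), 5.2471394538879395)
leaf 0.59 [330.9, 206.9] 651 ((331.9000244140625, 205.70001220703125), (21.0190372467041, 36.224300384521484), 26.56505012512207) [316. 189.] [344. 223.]
spare_leaf 0.83 [461.8, 223.0] 1048 ((464.7629089355469, 220.3184814453125), (38.51548767089844, 33.23539733886719), 24.904767990112305) [441. 199.] [488. 242.]
[ 0.46414684  0.22796344 -0.10562305  0.        ] [-0.0001 -0.0011 -0.0004  0.0019  0.0004  0.0004  0.0002 -0.0011]
```

{"name": "servo_tool", "arguments": {
  "series": [
    {"dx":43,"dy":-643,"dz":-563,"ax":-2.717,"jaw":1},
    {"dx":43,"dy":-643,"dz":-563,"ax":-2.717,"jaw":1},
    {"dx":43,"dy":-643,"dz":-563,"ax":-2.717,"jaw":1},
    {"dx":43,"dy":-643,"dz":-563,"ax":-2.717,"jaw":1},
    {"dx":43,"dy":-643,"dz":-563,"ax":-2.717,"jaw":1},
    {"dx":43,"dy":-643,"dz":-563,"ax":-2.717,"jaw":1},
    {"dx":43,"dy":-643,"dz":-563,"ax":-2.717,"jaw":1},
    {"dx":43,"dy":-643,"dz":-563,"ax":-2.717,"jaw":1},
    {"dx":43,"dy":-643,"dz":-563,"ax":-2.717,"jaw":1},
    {"dx":43,"dy":-643,"dz":-563,"ax":-2.717,"jaw":1}
  ]
}}

```text
validation failed for argument at $.se...
```

```bash
cat >> h.py <<'E'
def plan(pos,yaz,st=None):
    """row from current pose to TCP pos, tool down, tool y at azimuth yaz"""
    st=st or r.state(); M=R.from_quat(st["tcp_rot"]); p=np.array(st["ee_pos"])
    y=np.array([np.cos(yaz),np.sin(yaz),0]);x=np.array([0,0,-1.]);T=R.from_matrix(np.c_[x,y,np.cross(x,y)])
    d=M.inv().apply(np.array(pos)-p)*1000; w=(M.inv()*T).as_rotvec()
    return dict(zip(["dx","dy","dz","ax","ay","az"],np.r_[d.round(1),w.round(3)]))
E
python3 -c "
from h import *
import math
print(r.state()['qpos'],r.state()['ee_pos'],plan((.506,.265,.2),math.pi/2-.105))"
```

```text
[-1.33760163e+00  3.50701052e-01  1.65175721e+00  3.48163125e-05
  1.13909831e+00 -8.46207901e-02] [ 0.17189342 -0.52245627  0.24364827] {'dx': np.float64(43.6), 'dy': np.float64(-643.6), 'dz': np.float64(-563.4), 'ax': np.float64(-2.719), 'ay': np.float64(0.0), 'az': np.float64(-0.0)}
```

{"name": "servo_tool", "arguments": {
  "series": [
    {"dx":3,"dy":-46,"dz":-40,"ax":-0.18,"ay":0,"az":0,"jaw":1},
    {"dx":6,"dy":-92,"dz":-80,"ax":-0.36,"ay":0,"az":0,"jaw":1}
  ]
}}

```text
t: 1.5
ee_pos: [0.2193, -0.4087, 0.2373]
tcp_rot: [0.666, 0.237, -0.666, 0.237]
force: [0.8, -0.5, 0.7]
gripper_width: 0.093
```

```bash
python3 -c "
from h import *
import math
print(plan((.506,.265,.2),math.pi/2-.105))"
```

```text
{'dx': np.float64(37.5), 'dy': np.float64(-342.0), 'dz': np.float64(-647.4), 'ax': np.float64(-2.354), 'ay': np.float64(-0.0), 'az': np.float64(-0.0)}
```

{"name": "servo_tool", "arguments": {
  "series": [
    {"dx":3,"dy":-29,"dz":-54,"ax":-0.18,"jaw":1},
    {"dx":6,"dy":-58,"dz":-108,"ax":-0.36,"jaw":1},
    {"dx":9,"dy":-87,"dz":-162,"ax":-0.54,"jaw":1},
    {"dx":12,"dy":-116,"dz":-216,"ax":-0.72,"jaw":1},
    {"dx":16,"dy":-145,"dz":-270,"ax":-0.9,"jaw":1},
    {"dx":19,"dy":-174,"dz":-324,"ax":-1.08,"jaw":1},
    {"dx":22,"dy":-203,"dz":-378,"ax":-1.26,"jaw":1},
    {"dx":25,"dy":-232,"dz":-432,"ax":-1.44,"jaw":1},
    {"dx":28,"dy":-261,"dz":-486,"ax":-1.62,"jaw":1},
    {"dx":31,"dy":-290,"dz":-540,"ax":-1.8,"jaw":1}
  ]
}}

```text
validation failed for argument at $.se...
```

```bash
python3 -c "
from h import *
import math
print(plan((.506,.265,.2),math.pi/2-.105))"
```

```text
{'dx': np.float64(37.5), 'dy': np.float64(-342.0), 'dz': np.float64(-647.4), 'ax': np.float64(-2.354), 'ay': np.float64(-0.0), 'az': np.float64(-0.0)}
```

{"name": "servo_tool", "arguments": {
  "series": [
    {"dx":3,"dy":-29,"dz":-54,"ax":-0.18,"ay":0,"az":0,"jaw":1},
    {"dx":6,"dy":-58,"dz":-108,"ax":-0.36,"ay":0,"az":0,"jaw":1},
    {"dx":9,"dy":-87,"dz":-162,"ax":-0.54,"ay":0,"az":0,"jaw":1},
    {"dx":12,"dy":-116,"dz":-216,"ax":-0.72,"ay":0,"az":0,"jaw":1},
    {"dx":16,"dy":-145,"dz":-270,"ax":-0.9,"ay":0,"az":0,"jaw":1},
    {"dx":19,"dy":-174,"dz":-324,"ax":-1.08,"ay":0,"az":0,"jaw":1},
    {"dx":22,"dy":-203,"dz":-378,"ax":-1.26,"ay":0,"az":0,"jaw":1},
    {"dx":25,"dy":-232,"dz":-432,"ax":-1.44,"ay":0,"az":0,"jaw":1},
    {"dx":28,"dy":-261,"dz":-486,"ax":-1.62,"ay":0,"az":0,"jaw":1},
    {"dx":31,"dy":-290,"dz":-540,"ax":-1.8,"ay":0,"az":0,"jaw":1}
  ]
}}

```text
t: 2.75
ee_pos: [0.4585, 0.1567, 0.2067]
tcp_rot: [0.228, 0.669, -0.228, 0.669]
force: [1.2, -1.6, 1.3]
gripper_width: 0.0928
```

```bash
python3 -c "
from h import *
import math
print(plan((.506,.265,.2),math.pi/2-.105))"
```

```text
{'dx': np.float64(6.8), 'dy': np.float64(114.8), 'dz': np.float64(-28.5), 'ax': np.float64(-0.552), 'ay': np.float64(0.001), 'az': np.float64(-0.0)}
```

{"name": "servo_tool", "arguments": {
  "series": [
    {"dx":2,"dy":38,"dz":-9,"ax":-0.184,"ay":0,"az":0,"jaw":1},
    {"dx":4,"dy":76,"dz":-19,"ax":-0.368,"ay":0,"az":0,"jaw":1},
    {"dx":6.8,"dy":114.8,"dz":-28.5,"ax":-0.552,"ay":0,"az":0,"jaw":1},
    {"dx":6.8,"dy":114.8,"dz":-28.5,"ax":-0.552,"ay":0,"az":0,"jaw":1}
  ]
}}

```text
t: 3.25
ee_pos: [0.5065, 0.2642, 0.1993]
tcp_rot: [0.038, 0.706, -0.038, 0.706]
force: [-0.0, -0.5, 0.4]
gripper_width: 0.0932
```

```bash
python3 - <<'E'
from h import *
st=r.state();print(st["ee_pos"],st["force"])
im=save("wrist","w1")
for t,z in [("handle",.094),("seat",.07),("pin_tip",.07)]:
    for d in r.recognise(t,"wrist")[:2]: print(t,np.round(d["pixel"]),d["p"],atz("wrist",d["pixel"],z,st).round(4))
for d in r.regions_of("handle","wrist")[:1]:
    q=np.argwhere(d["pixels"])[:,::-1]; print(len(q),q.min(0),q.max(0))
E
```

```text
[0.50654124 0.2642042  0.19931929] [-0.01969731 -0.46382442  0.40050153]
handle [324. 196.] 0.79 [0.4712 0.2739 0.094 ]
seat [325. 198.] 0.93 [0.4759 0.2746 0.07  ]
pin_tip [274. 185.] 0.97 [0.4622 0.2389 0.07  ]
11722 [270 143] [383 257]
```

View pics/w1.png

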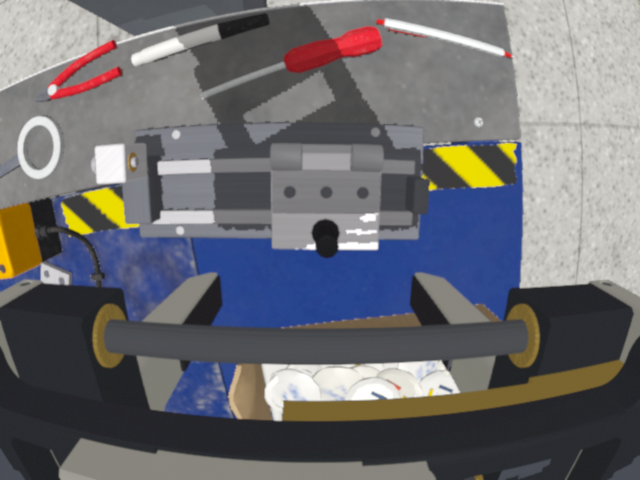

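The wrist view shows the post top at (325,231), the knuckles at (286,157) and (367,157), the guide block at (110,163), and the pin hole face at (133,161).

```bash
python3 - <<'E'
from h import *
st=r.state()
for n,p,z in [("post top",(325,231),.104),("post base",(326,247),.06),("kn L",(286,157),.08),("kn R",(367,157),.08),("guidepin",(134,161),.07),("bp corners",(137,128),.012),("",(423,128),.012),("",(141,237),.012),("",(420,238),.012)]:
    print(n,atz("wrist",p,z,st).round(4))
E
```

```text
post top [0.4925 0.2697 0.104 ]
post base [0.5153 0.2691 0.06  ]
kn L [0.4423 0.2484 0.08  ]
kn R [0.4485 0.3046 0.08  ]
guidepin [0.4269 0.1277 0.07  ]
bp corners [0.3936 0.1052 0.012 ]
 [0.4288 0.3675 0.012 ]
 [0.4984 0.0903 0.012 ]
 [0.5298 0.3573 0.012 ]
```

{"name": "servo_tool", "arguments": {
  "series": [
    {"dx":40,"dy":4.7,"dz":-3,"ax":0,"ay":0,"az":0,"jaw":1},
    {"dx":80,"dy":4.7,"dz":-3,"ax":0,"ay":0,"az":0,"jaw":1},
    {"dx":99,"dy":4.7,"dz":-3,"ax":0,"ay":0,"az":0,"jaw":1},
    {"dx":99,"dy":4.7,"dz":-3,"ax":0,"ay":0,"az":0,"jaw":0.22},
    {"dx":99,"dy":4.7,"dz":-3,"ax":0,"ay":0,"az":0,"jaw":0.22},
    {"dx":99,"dy":4.7,"dz":-3,"ax":0,"ay":0,"az":0,"jaw":0.22},
    {"dx":99,"dy":4.7,"dz":-3,"ax":0,"ay":0,"az":0,"jaw":0.22},
    {"dx":99,"dy":4.7,"dz":-3,"ax":0,"ay":0,"az":0,"jaw":0.22}
  ],
  "newtons": 15
}}

```text
t: 4.5
ee_pos: [0.5038, 0.2675, 0.1011]
tcp_rot: [0.04, 0.706, -0.039, 0.706]
force: [0.8, -0.8, -0.0]
gripper_width: 0.0472
```

{"name": "servo_tool", "arguments": {
  "series": [
    {"dx":0,"dy":0,"dz":0,"ax":0,"ay":0,"az":0,"jaw":0.22},
    {"dx":0,"dy":0,"dz":0,"ax":0,"ay":0,"az":0,"jaw":0.22},
    {"dx":0,"dy":0,"dz":0,"ax":0,"ay":0,"az":0,"jaw":0.22},
    {"dx":0,"dy":-15,"dz":0,"ax":0,"ay":0,"az":0,"jaw":0.22},
    {"dx":0,"dy":-30,"dz":0,"ax":0,"ay":0,"az":0,"jaw":0.22},
    {"dx":0,"dy":-45,"dz":0,"ax":0,"ay":0,"az":0,"jaw":0.22},
    {"dx":0,"dy":-55,"dz":0,"ax":0,"ay":0,"az":0,"jaw":0.22},
    {"dx":0,"dy":-55,"dz":0,"ax":0,"ay":0,"az":0,"jaw":0.22}
  ]
}}

```text
t: 5.5
ee_pos: [0.4977, 0.2118, 0.1009]
tcp_rot: [0.04, 0.706, -0.04, 0.706]
force: [1.1, 0.3, 0.5]
gripper_width: 0.0206
```

{"name": "servo_tool", "arguments": {
  "series": [
    {"dx":0,"dy":-12,"dz":0,"ax":0,"ay":0,"az":0,"jaw":0.22},
    {"dx":0,"dy":-24,"dz":0,"ax":0,"ay":0,"az":0,"jaw":0.22},
    {"dx":0,"dy":-34,"dz":0,"ax":0,"ay":0,"az":0,"jaw":0.22},
    {"dx":0,"dy":-40,"dz":0,"ax":0,"ay":0,"az":0,"jaw":0.22},
    {"dx":0,"dy":-44,"dz":0,"ax":0,"ay":0,"az":0,"jaw":0.22}
  ]
}}

```text
t: 6.12
ee_pos: [0.4927, 0.1687, 0.1009]
tcp_rot: [0.04, 0.706, -0.04, 0.706]
force: [0.3, 3.7, 0.2]
gripper_width: 0.0205
```

{"name": "servo_tool", "arguments": {
  "series": [
    {"dx":0,"dy":-3,"dz":0,"ax":0,"ay":0,"az":0,"jaw":0.22},
    {"dx":0,"dy":-6,"dz":0,"ax":0,"ay":0,"az":0,"jaw":0.22}
  ]
}}

```text
t: 6.38
ee_pos: [0.4921, 0.1634, 0.1009]
tcp_rot: [0.04, 0.706, -0.039, 0.706]
force: [-0.1, 21.9, -1.2]
gripper_width: 0.0204
```

{"name": "servo_tool", "arguments": {
  "series": [
    {"dx":0,"dy":-3,"dz":0,"ax":0,"ay":0,"az":0,"jaw":0.22},
    {"dx":0,"dy":-6,"dz":0,"ax":0,"ay":0,"az":0,"jaw":0.22}
  ]
}}

```text
t: 6.62
ee_pos: [0.4917, 0.16, 0.1009]
tcp_rot: [0.042, 0.705, -0.038, 0.707]
force: [1.3, 29.6, -4.7]
gripper_width: 0.0269
```

{"name": "servo_tool", "arguments": {
  "series": [
    {"dx":0,"dy":7,"dz":0,"ax":0,"ay":0,"az":0,"jaw":0.3},
    {"dx":0,"dy":7,"dz":0,"ax":0,"ay":0,"az":0,"jaw":0.6},
    {"dx":0,"dy":7,"dz":0,"ax":0,"ay":0,"az":0,"jaw":0.6},
    {"dx":-20,"dy":7,"dz":0,"ax":0,"ay":0,"az":0,"jaw":0.6},
    {"dx":-50,"dy":7,"dz":0,"ax":0,"ay":0,"az":0,"jaw":0.6},
    {"dx":-80,"dy":7,"dz":0,"ax":0,"ay":0,"az":0,"jaw":0.6},
    {"dx":-80,"dy":7,"dz":0,"ax":0,"ay":0,"az":0,"jaw":0.6}
  ]
}}

```text
t: 7.5
ee_pos: [0.493, 0.164, 0.1825]
tcp_rot: [0.04, 0.705, -0.039, 0.707]
force: [-0.4, -1.2, 0.1]
gripper_width: 0.0556
```

```bash
python3 - <<'E'
from h import *
st=r.state();print(st["ee_pos"],st["tcp_rot"])
im=save("wrist","w2"); a=im[:,:,::-1]
np.save("st2.npy",st,allow_pickle=True)
save("top","top2")
for d in r.regions_of("leaf","top")[:2]:
    q=np.argwhere(d["pixels"])[:,::-1]; print(d["p"],d["pixel"],len(q))
cv2.imwrite("pics/c2.png",cv2.resize(a[90:270,190:430],(800,600),interpolation=cv2.INTER_CUBIC))
E
```

```text
[0.49301305 0.16397254 0.18251961] [ 0.03987956  0.7047959  -0.03932234  0.70719595]
0.95 [329.8, 205.7] 663
```

View pics/c2.png

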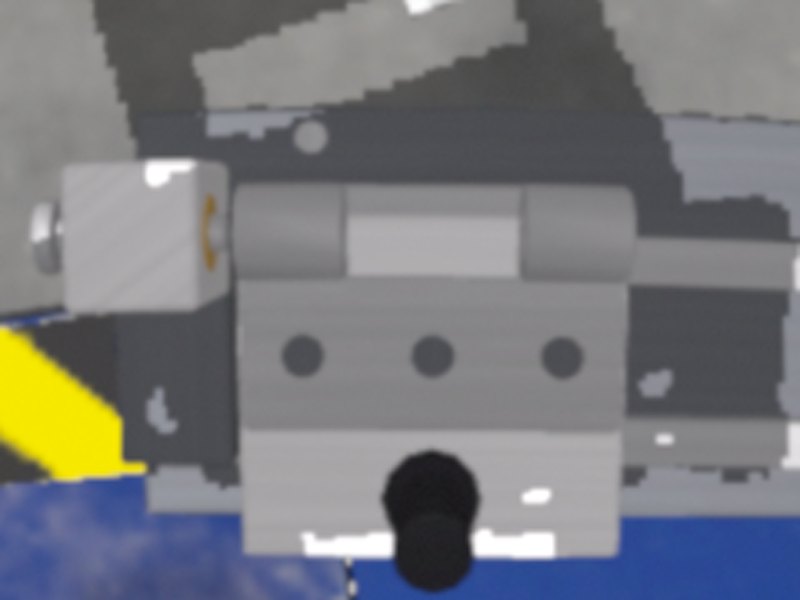

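The carriage is against the guide. In crop coordinates the gap runs from (346,230) to (520,230), with its mid at 433, and the knuckles' robot-side edge is at row 184.

```bash
python3 - <<'E'
from h import *
st=np.load("st2.npy",allow_pickle=True).item()
f=lambda x,y,z: atz("wrist",(190+x*.3+ -.35,90+y*.3-.35),z,st)
print("cam",ray("wrist",(300,200),st)[0].round(4))
for n,x,y,z in [("gapL",346,225,.075),("gapR",520,225,.075),("nearL",290,185,.07),("nearR",580,185,.07),("farL",290,281,.07),("farR",580,279,.07),
  ("holeL",303,356,.068),("holeM",433,356,.068),("holeR",562,357,.068),("ledge near",433,186,.06),("posttop",432,492,.104),("postbase?",433,555,.104),("outL",236,225,.07),("outR",636,225,.07),("jambedge L",243,431,.06),("jamb R",622,431,.06)]: print(n,f(x,y,z).round(4))
# leaf in top picture
r.grab_frame("top")
im=cv2.imread("pics/top2.png"); cv2.imwrite("pics/l2.png",cv2.resize(im[180:232,300:360],(600,520),interpolation=cv2.INTER_CUBIC))
E
```

```text
cam [0.4257 0.1718 0.3225]
gapL [0.4303 0.1567 0.075 ]
gapR [0.4341 0.191  0.075 ]
nearL [0.4209 0.1461 0.07  ]
nearR [0.4273 0.2044 0.07  ]
farL [0.4404 0.1437 0.07  ]
farR [0.4465 0.2026 0.07  ]
holeL [0.4563 0.1442 0.068 ]
holeM [0.4594 0.1709 0.068 ]
holeR [0.4625 0.1976 0.068 ]
ledge near [0.4245 0.1749 0.06  ]
posttop [0.4793 0.1682 0.104 ]
postbase? [0.4912 0.1671 0.104 ]
outL [0.4276 0.1341 0.07  ]
outR [0.4364 0.2152 0.07  ]
jambedge L [0.472  0.1282 0.06  ]
jamb R [0.4811 0.2101 0.06  ]
```

View pics/l2.png

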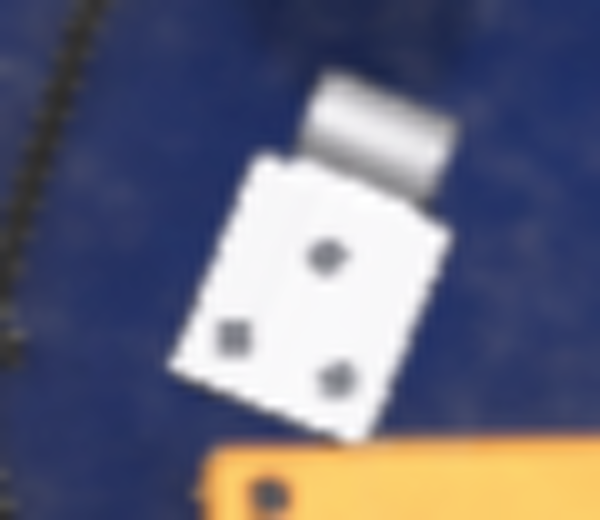

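The leaf's corners in the crop are at (262,155), (452,235), (365,440) and (172,368), its knuckle is at (380,137), and the orange box edge lies just beside its near corner.

```bash
python3 - <<'E'
from h import *
P=[(262,157),(452,235),(365,440),(172,368)]
W=np.array([atz("top",(300+x*.1-.45,180+y*.1-.45),.008) for x,y in P]); print(W.round(4))
c=W.mean(0); ex=(W[0]+W[1]-W[2]-W[3])[:2]; ey=(W[0]+W[3]-W[1]-W[2])[:2]
print(c,np.linalg.norm(ex)/2,np.linalg.norm(ey)/2,np.arctan2(ex[1],ex[0]),np.arctan2(ey[1],ey[0])-np.pi/2)
yaw=(np.arctan2(ex[1],ex[0])+np.arctan2(ey[1],ey[0])-np.pi/2)/2
k=atz("top",(337.5,193.2),.018); k2=k-c; print("knuckle dir",np.arctan2(k2[1],k2[0]),np.linalg.norm(k2))
g=c[:2]+.006*np.array([np.cos(yaw),np.sin(yaw)]); print(yaw,g)
print(plan((g[0],g[1],.2),np.pi/2+yaw))
E
```

```text
[[ 0.5785 -0.0393  0.008 ]
 [ 0.5606 -0.0795  0.008 ]
 [ 0.5171 -0.0595  0.008 ]
 [ 0.5336 -0.0188  0.008 ]]
[ 0.54745456 -0.04928309  0.008     ] 0.04861333761235736 0.0439866321122727 -0.42927352957897436 -0.4035914970408492
knuckle dir -0.4201749155873967 0.03781854550085422
-0.41643251330991177 [ 0.55294178 -0.0517101 ]
{'dx': np.float64(-20.3), 'dy': np.float64(-207.3), 'dz': np.float64(85.0), 'ax': np.float64(0.304), 'ay': np.float64(-0.002), 'az': np.float64(0.001)}
```

{"name": "servo_tool", "arguments": {
  "series": [
    {"dx":-10,"dy":-52,"dz":21,"ax":0.076,"ay":0,"az":0,"jaw":0.65},
    {"dx":-20,"dy":-104,"dz":42,"ax":0.152,"ay":0,"az":0,"jaw":0.65},
    {"dx":-20,"dy":-156,"dz":64,"ax":0.228,"ay":0,"az":0,"jaw":0.65},
    {"dx":-20.3,"dy":-207.3,"dz":85,"ax":0.304,"ay":-0.002,"az":0.001,"jaw":0.65},
    {"dx":-20.3,"dy":-207.3,"dz":85,"ax":0.304,"ay":-0.002,"az":0.001,"jaw":0.65}
  ]
}}

```text
t: 8.32
ee_pos: [0.5536, -0.0544, 0.1999]
tcp_rot: [0.148, 0.691, -0.147, 0.692]
force: [-0.4, 0.3, 0.8]
gripper_width: 0.0609
```

```bash
python3 - <<'E'
from h import *
st=r.state();print(st["ee_pos"],plan((.5529,-.0517,.2),np.pi/2-.416))
im=save("wrist","w3"); np.save("st3.npy",st,allow_pickle=True)
for d in r.recognise("leaf","wrist")[:2]: print(d)
for d in r.recognise("eye","wrist")[:2]: print(d, atz("wrist",d["pixel"],.018,st))
E
```

```text
[ 0.55361791 -0.0544116   0.19988775] {'dx': np.float64(-0.1), 'dy': np.float64(2.2), 'dz': np.float64(-1.8), 'ax': np.float64(-0.005), 'ay': np.float64(0.001), 'az': np.float64(-0.001)}
{'pixel': [319.0, 219.7], 'p': 0.97}
{'pixel': [319.5, 220.9], 'p': 0.57} [ 0.55141236 -0.04935206  0.018     ]
{'pixel': [94.9, 139.6], 'p': 0.28} [ 0.38713914 -0.21403918  0.018     ]
```

View pics/w3.png

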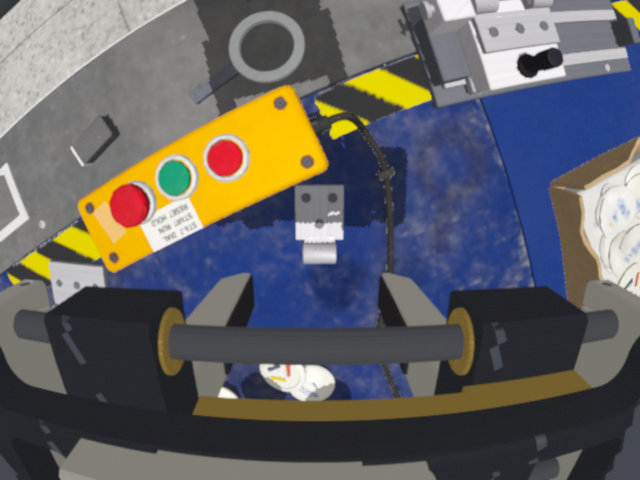

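The leaf plate spans px (296..344, 185..240), the knuckle (303..336, 240..264), and the orange box corner is at about (326,165), near the leaf's robot end.

```bash
python3 - <<'E'
from h import *
st=np.load("st3.npy",allow_pickle=True).item()
o1,d1=ray("top",(321,224)); o2,d2=ray("wrist",(326,166),st)
s=np.linalg.lstsq(np.c_[d1,-d2],o2-o1,rcond=None)[0]; print("box corner",o1+d1*s[0],o2+d2*s[1])
for p,z in [((296,185),.008),((344,185),.008),((343.5,240),.008),((296,240),.008),((320,252),.02)]: print(atz("wrist",p,z,st).round(4))
W=np.array([atz("wrist",p,.008,st) for p in [(296,185),(344,185),(343.5,240),(296,240)]]);c=W.mean(0)
ex=W[2]+W[3]-W[0]-W[1]; ey=W[1]+W[2]-W[0]-W[3]
print(c,np.linalg.norm(ex)/2,np.linalg.norm(ey)/2,np.arctan2(ex[1],ex[0]),np.arctan2(ey[1],ey[0])-np.pi/2)
E
```

```text
box corner [ 0.50059619 -0.02518219  0.18718499] [ 0.50032017 -0.02572299  0.18716646]
[ 0.5147 -0.0559  0.008 ]
[ 0.5321 -0.0167  0.008 ]
[ 0.5787 -0.0371  0.008 ]
[ 0.5608 -0.0771  0.008 ]
[ 0.5772 -0.0603  0.02  ]
[ 0.54657366 -0.04669504  0.008     ] 0.05079132662647022 0.04340854205054288 -0.42182007964578877 -0.4190600258484698
```

```bash
python3 - <<'E'
from h import *
st=np.load("st3.npy",allow_pickle=True).item(); print(ray("wrist",(300,200),st)[0])
tp=[(321,224),(417.5,223.5),(419,255),(322,257)]; wp=[(327,166),(112,272),(80,203),(290,86)]
for a,b in zip(tp,wp):
    o1,d1=ray("top",a); o2,d2=ray("wrist",b,st)
    s=np.linalg.lstsq(np.c_[d1,-d2],o2-o1,rcond=None)[0]; print("tri",(o1+d1*s[0]).round(4),(o2+d2*s[1]).round(4))
    print([(z,(1000*(atz("top",a,z)-atz("wrist",b,z,st))[:2]).round(0).tolist()) for z in (0,.03,.06,.1)])
E
```

```text
[ 0.49204285 -0.02673702  0.34003829]
tri [ 0.5006 -0.0252  0.1874] [ 0.5005 -0.0254  0.1874]
[(0, [7.0, -4.0]), (0.03, [6.0, -3.0]), (0.06, [5.0, -3.0]), (0.1, [3.0, -2.0])]
tri [ 0.5063 -0.2193  0.0777] [ 0.5082 -0.2194  0.0779]
[(0, [0.0, 42.0]), (0.03, [-1.0, 26.0]), (0.06, [-1.0, 10.0]), (0.1, [-3.0, -12.0])]
tri [ 0.4434 -0.2205  0.0738] [ 0.4438 -0.2206  0.0739]
[(0, [15.0, 39.0]), (0.03, [9.0, 23.0]), (0.06, [2.0, 8.0]), (0.1, [-6.0, -14.0])]
tri [ 0.4444 -0.0266  0.0817] [ 0.4446 -0.0247  0.0816]
[(0, [17.0, -4.0]), (0.03, [11.0, -3.0]), (0.06, [4.0, -2.0]), (0.1, [-4.0, -2.0])]
```

```bash
cat >> h.py <<'E'
def plan2(leafpt,yaw,tilt,xt,zt=.0035,st=None):
    """tool tilted by tilt about its y (body toward leaf +x); fingertips at leaf x=xt, height zt over the underside at leafpt"""
    st=st or r.state(); M=R.from_quat(st["tcp_rot"]); lx=np.array([np.cos(yaw),np.sin(yaw),0]);Z=np.array([0,0,1.])
    x=-np.sin(tilt)*lx-np.cos(tilt)*Z; y=np.array([-lx[1],lx[0],0]); T=R.from_matrix(np.c_[x,y,np.cross(x,y)])
    tcp=np.array(leafpt)+xt*lx+zt*Z-.025*x
    d=M.inv().apply(tcp-np.array(st["ee_pos"]))*1000
    return dict(zip(["dx","dy","dz","ax","ay","az"],np.r_[d,0,0,0].round(1)[:3].tolist()+(M.inv()*T).as_rotvec().round(3).tolist())),tcp.round(4)
E
python3 -c "
from h import *
print(plan2((.547,-.048,.15),-.418,.2,.010)); print(plan2((.547,-.048,0),-.418,.2,.010))"
```

```text
({'dx': 22.3, 'dy': 0.1, 'dz': 8.4, 'ax': 0.003, 'ay': 0.2, 'az': -0.001}, array([ 0.5607, -0.0541,  0.178 ]))
({'dx': 172.3, 'dy': -0.1, 'dz': 8.4, 'ax': 0.003, 'ay': 0.2, 'az': -0.001}, array([ 0.5607, -0.0541,  0.028 ]))
```

{"name": "servo_tool", "arguments": {
  "series": [
    {"dx":12,"dy":0,"dz":4,"ax":0,"ay":0.1,"az":0,"jaw":0.6},
    {"dx":22,"dy":0,"dz":8.4,"ax":0.003,"ay":0.2,"az":0,"jaw":0.6},
    {"dx":60,"dy":0,"dz":8.4,"ax":0.003,"ay":0.2,"az":0,"jaw":0.6},
    {"dx":100,"dy":0,"dz":8.4,"ax":0.003,"ay":0.2,"az":0,"jaw":0.6},
    {"dx":125,"dy":0,"dz":8.4,"ax":0.003,"ay":0.2,"az":0,"jaw":0.6},
    {"dx":145,"dy":0,"dz":8.4,"ax":0.003,"ay":0.2,"az":0,"jaw":0.6},
    {"dx":145,"dy":0,"dz":8.4,"ax":0.003,"ay":0.2,"az":0,"jaw":0.6}
  ]
}}

```text
t: 9.35
ee_pos: [0.5608, -0.0539, 0.0551]
tcp_rot: [0.161, 0.757, -0.131, 0.619]
force: [0.3, 0.5, -0.3]
gripper_width: 0.056
```

```bash
python3 -c "
from h import *
print(plan2((.547,-.048,0),-.418,.2,.010)); a=save('wrist','w4')[:,:,::-1]; cv2.imwrite('pics/c4.png',cv2.resize(a[120:330,180:460],(800,600)))"
```

```text
({'dx': 26.6, 'dy': -0.3, 'dz': 5.4, 'ax': 0.0, 'ay': -0.0, 'az': -0.0}, array([ 0.5607, -0.0541,  0.028 ]))
```

View pics/c4.png

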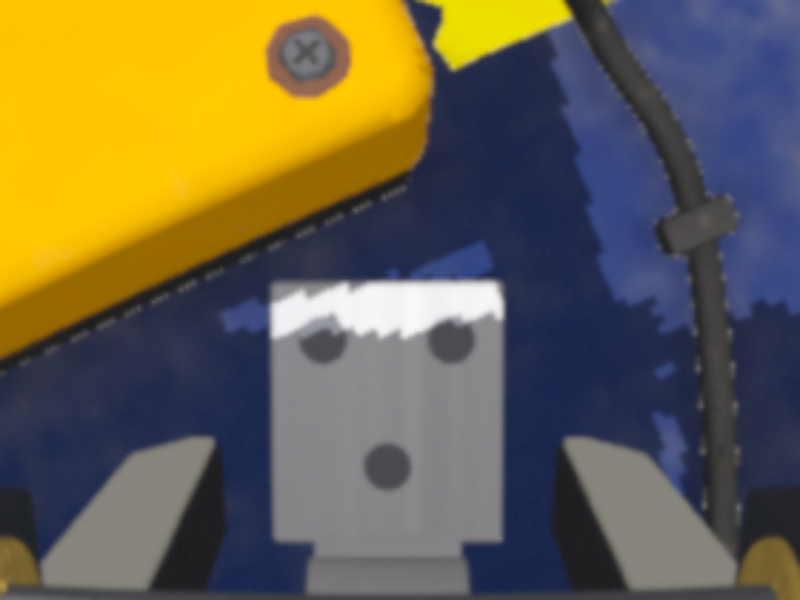

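The fingers (crop 215 and 562) straddle the plate (270..503) centrally and clear of the box and the cable. I'll descend and grip.

{"name": "servo_tool", "arguments": {
  "series": [
    {"dx":14,"dy":0,"dz":2.7,"ax":0,"ay":0,"az":0,"jaw":0.6},
    {"dx":26.6,"dy":0,"dz":5.4,"ax":0,"ay":0,"az":0,"jaw":0.6},
    {"dx":26.6,"dy":0,"dz":5.4,"ax":0,"ay":0,"az":0,"jaw":0.3},
    {"dx":26.6,"dy":0,"dz":5.4,"ax":0,"ay":0,"az":0,"jaw":0.3},
    {"dx":26.6,"dy":0,"dz":5.4,"ax":0,"ay":0,"az":0,"jaw":0.3},
    {"dx":26.6,"dy":0,"dz":5.4,"ax":0,"ay":0,"az":0,"jaw":0.3},
    {"dx":26.6,"dy":0,"dz":5.4,"ax":0,"ay":0,"az":0,"jaw":0.3}
  ],
  "newtons": 45
}}

```text
t: 10.28
ee_pos: [0.5616, -0.0547, 0.0291]
tcp_rot: [0.161, 0.757, -0.131, 0.62]
force: [-0.3, 0.7, -1.2]
gripper_width: 0.0431
```

```bash
python3 -c "
from h import *
s=r.state();print(s['ee_pos'],s['force'],s['gripper_width'],plan2((.547,-.048,0),-.418,.2,.010))"
```

```text
[ 0.56158925 -0.05472169  0.02911898] [-0.34026417  0.68950004 -1.22965003] 0.04309712969520718 ({'dx': 1.3, 'dy': 0.2, 'dz': -0.9, 'ax': -0.001, 'ay': 0.002, 'az': -0.001}, array([ 0.5607, -0.0541,  0.028 ]))
```

{"name": "servo_tool", "arguments": {
  "series": [
    {"dx":-15,"dy":0,"dz":-3,"ax":0,"ay":0,"az":0,"jaw":0.3},
    {"dx":-45,"dy":0,"dz":-9,"ax":0,"ay":0,"az":0,"jaw":0.3},
    {"dx":-85,"dy":0,"dz":-17,"ax":0,"ay":0,"az":0,"jaw":0.3},
    {"dx":-110,"dy":0,"dz":-22.3,"ax":0,"ay":0,"az":0,"jaw":0.3},
    {"dx":-127,"dy":0,"dz":-25.8,"ax":0,"ay":0,"az":0,"jaw":0.3},
    {"dx":-127,"dy":0,"dz":-25.8,"ax":0,"ay":0,"az":0,"jaw":0.3},
    {"dx":-127,"dy":0,"dz":-25.8,"ax":0,"ay":0,"az":0,"jaw":0.3}
  ]
}}

```text
t: 11.15
ee_pos: [0.5608, -0.0546, 0.1577]
tcp_rot: [0.161, 0.757, -0.131, 0.619]
force: [-0.5, 0.1, -1.7]
gripper_width: 0.0428
```

```bash
cat >> h.py <<'E'
def planfit(eye,yaw=-.109,tilt=.2,ex=.0209,ez=.0191):
    """row putting the gripped leaf's eye at a world point, leaf yaw as given"""
    st=r.state(); M=R.from_quat(st["tcp_rot"]); lx=np.array([np.cos(yaw),np.sin(yaw),0]);Z=np.array([0,0,1.])
    x=-np.sin(tilt)*lx-np.cos(tilt)*Z; y=np.array([-lx[1],lx[0],0]); T=R.from_matrix(np.c_[x,y,np.cross(x,y)])
    d=M.inv().apply(np.array(eye)-ex*lx+ez*Z-np.array(st["ee_pos"]))*1000
    return d.round(1).tolist(),(M.inv()*T).as_rotvec().round(3).tolist()
E
python3 -c "
from h import *
s=r.state();print(s['ee_pos'],s['force'],s['gripper_width'])
xj=np.array([np.cos(.109),-np.sin(.109),0]); S=np.array([.4335,.174,.070])
print(planfit(S-.006*xj+[0,0,.06]))
a=save('wrist','w5')[:,:,::-1]; cv2.imwrite('pics/c5.png',cv2.resize(a[120:330,180:460],(800,600)))"
```

```text
[ 0.56076051 -0.0546319   0.15773397] [-0.51863937  0.13703841 -1.68643736] 0.04275465287547933
([55.1, 148.9, -228.5], [-0.303, 0.001, -0.062])
```

View pics/c5.png

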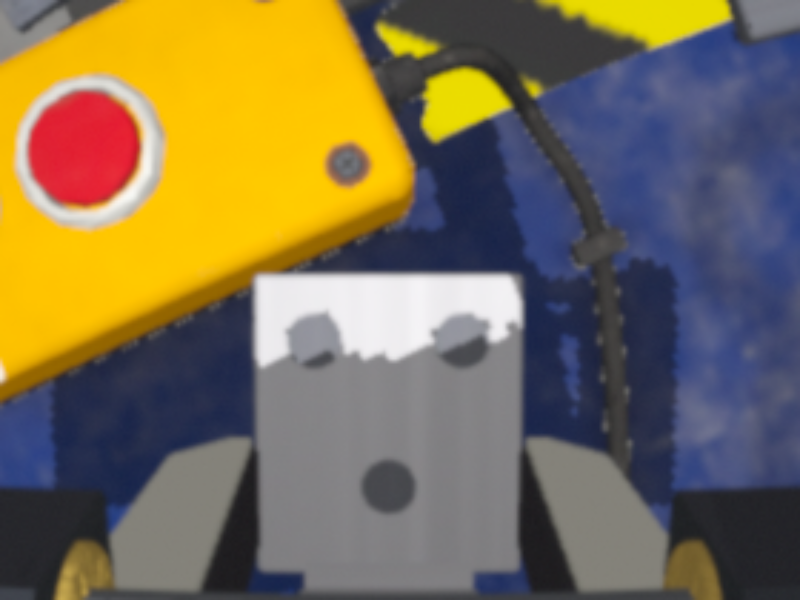

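The leaf is held. The plate's near edge is at crop (255..522, 275) and its far edge at (258..521, 572). I'll check its pitch in the grip.

```bash
python3 - <<'E'
from h import *
from scipy.optimize import least_squares
K=r.get_calibration("wrist");C=np.linalg.inv(np.array(K["mount"]));k=K["mtx"]
px=[(180+x/2.857-.3,120+y/2.857-.3) for x,y in [(255,275),(521,275),(521,572),(258,572),(388,487)]]
loc=[(-.025,-.022),(-.025,.022),(.025,.022),(.025,-.022),None]
def proj(tool):
    c=C[:3,:3]@tool+C[:3,3]; th=np.arctan2(np.hypot(c[0],c[1]),c[2]); u=c[:2]/np.hypot(c[0],c[1])*th
    return np.array([k[0,0]*u[0]+k[0,2],k[1,1]*u[1]+k[1,2]])
def f(v,free=True):
    ox,oz,p,oy,psi=v; out=[]
    # leaf in tool frame: leaf x = tool (sin(-p)..., ) ; tilt p: tool x=-sin p lx - cos p Z
    lx=np.array([-np.sin(p),0,np.cos(p)]);Z=np.array([-np.cos(p),0,-np.sin(p)]);ly=np.array([0,1,0])
    for q,l in zip(px,loc):
        if l is None: continue
        a=l[0]*np.cos(psi)-l[1]*np.sin(psi); b=l[0]*np.sin(psi)+l[1]*np.cos(psi)
        out+=list(proj((a+ox)*lx+(b+oy)*ly+(.008+oz)*Z)-q)
    return out
s0=[-.0161,-.0291,.2,0,0]
print("pred resid",np.round(f(s0),1))
s=least_squares(f,s0,x_scale=[.01,.01,.1,.01,.1]);print(s.x.round(4),np.round(s.fun,1))
g=lambda v:f([v[0],-.0291,v[1],v[2],v[3]])
s=least_squares(g,[-.0161,.2,0,0],x_scale=[.01,.1,.01,.1]);print("z fixed",s.x.round(4),np.round(s.fun,1))
E
```

```text
pred resid [-1.   0.7  0.6  0.8 -0.8  2.1 -0.9  2. ]
[-0.0175 -0.0308  0.2372  0.0003  0.0038] [ 0.2 -0.   0.  -0.3 -0.4  0.   0.2  0.3]
z fixed [-1.920e-02  3.035e-01  3.000e-04  3.800e-03] [ 0.5 -0.4 -0.3 -0.6  0.1  0.4 -0.4  0.6]
```

{"name": "servo_tool", "arguments": {
  "series": [
    {"dx":5,"dy":14,"dz":-22,"ax":-0.03,"ay":0,"az":-0.006,"jaw":0.3},
    {"dx":14,"dy":38,"dz":-58,"ax":-0.08,"ay":0,"az":-0.016,"jaw":0.3},
    {"dx":24,"dy":66,"dz":-101,"ax":-0.134,"ay":0,"az":-0.027,"jaw":0.3},
    {"dx":35,"dy":94,"dz":-144,"ax":-0.19,"ay":0.001,"az":-0.039,"jaw":0.3},
    {"dx":45,"dy":121,"dz":-186,"ax":-0.246,"ay":0.001,"az":-0.05,"jaw":0.3},
    {"dx":52,"dy":141,"dz":-216,"ax":-0.287,"ay":0.001,"az":-0.059,"jaw":0.3},
    {"dx":55.1,"dy":148.9,"dz":-228.5,"ax":-0.303,"ay":0.001,"az":-0.062,"jaw":0.3},
    {"dx":55.1,"dy":148.9,"dz":-228.5,"ax":-0.303,"ay":0.001,"az":-0.062,"jaw":0.3},
    {"dx":55.1,"dy":148.9,"dz":-228.5,"ax":-0.303,"ay":0.001,"az":-0.062,"jaw":0.3}
  ]
}}

```text
t: 12.32
ee_pos: [0.4079, 0.1761, 0.1496]
tcp_rot: [0.043, 0.773, -0.035, 0.632]
force: [-0.1, 0.0, -0.3]
gripper_width: 0.0425
```

```bash
python3 -c "
from h import *
s=r.state();print(s['ee_pos'],s['force'],s['gripper_width'])
xj=np.array([np.cos(.109),-np.sin(.109),0]); S=np.array([.4335,.174,.070])
print(planfit(S-.006*xj+[0,0,.06]),planfit(S-.006*xj+[0,0,.015]))
save('wrist','w6');save('scene','s6')
a=cv2.imread('pics/w6.png');b=cv2.imread('pics/s6.png')
cv2.imwrite('pics/c6.png',np.hstack([cv2.resize(a[90:330,190:430],(400,400),interpolation=2),cv2.resize(b[240:390,210:360],(400,400),interpolation=2)]))"
```

```text
[0.40786402 0.17612515 0.14958309] [-0.10600794  0.00599059 -0.32895589] 0.042495413277370414
([0.7, 0.7, -1.1], [-0.002, 0.001, -0.0]) ([44.8, 0.7, 7.8], [-0.002, 0.001, -0.0])
```

View pics/c6.png

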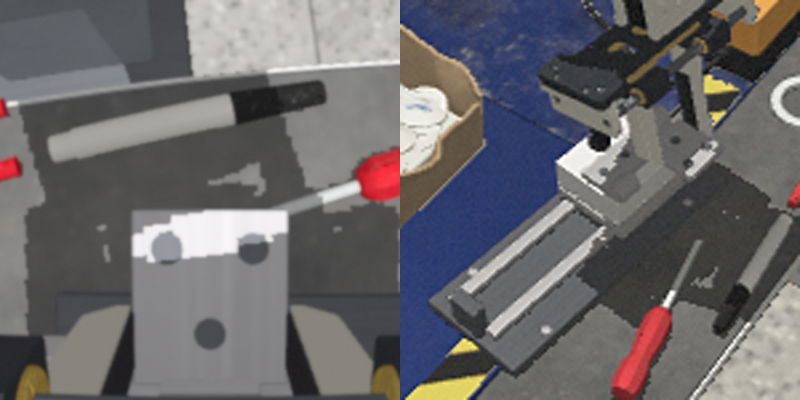

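{"name": "servo_tool", "arguments": {
  "series": [
    {"dx":15,"dy":0.7,"dz":2,"ax":-0.002,"ay":0,"az":0,"jaw":0.3},
    {"dx":30,"dy":0.7,"dz":5,"ax":-0.002,"ay":0,"az":0,"jaw":0.3},
    {"dx":44.8,"dy":0.7,"dz":7.8,"ax":-0.002,"ay":0,"az":0,"jaw":0.3},
    {"dx":51,"dy":0.7,"dz":9,"ax":-0.002,"ay":0,"az":0,"jaw":0.3},
    {"dx":56,"dy":0.7,"dz":10,"ax":-0.002,"ay":0,"az":0,"jaw":0.3},
    {"dx":56,"dy":0.7,"dz":10,"ax":-0.002,"ay":0,"az":0,"jaw":0.3}
  ],
  "newtons": 50
}}

```text
t: 13.18
ee_pos: [0.406, 0.1777, 0.0927]
tcp_rot: [0.042, 0.773, -0.034, 0.632]
force: [0.5, 0.3, -1.1]
gripper_width: 0.0426
```

```bash
python3 -c "
from h import *
s=r.state();print(s['ee_pos'],s['force'],s['gripper_width'])
xj=np.array([np.cos(.109),-np.sin(.109),0]); S=np.array([.4335,.174,.070])
print(planfit(S-.006*xj+[0,0,.002]),planfit(S+[0,0,.002]),planfit(S))
save('wrist','w7');save('scene','s7')
a=cv2.imread('pics/w7.png');b=cv2.imread('pics/s7.png')
cv2.imwrite('pics/c7.png',np.hstack([cv2.resize(a[150:330,220:400],(400,400),interpolation=2),cv2.resize(b[260:350,260:350],(400,400),interpolation=2)]))"
```

```text
[0.40599862 0.17771481 0.09270789] [ 0.47637482  0.29876793 -1.06618079] 0.04263130537351826
([1.4, -0.7, 1.1], [0.002, 0.001, -0.0]) ([0.2, -0.7, 7.0], [0.002, 0.001, -0.0]) ([2.2, -0.7, 7.4], [0.002, 0.001, -0.0])
```

View pics/c7.png

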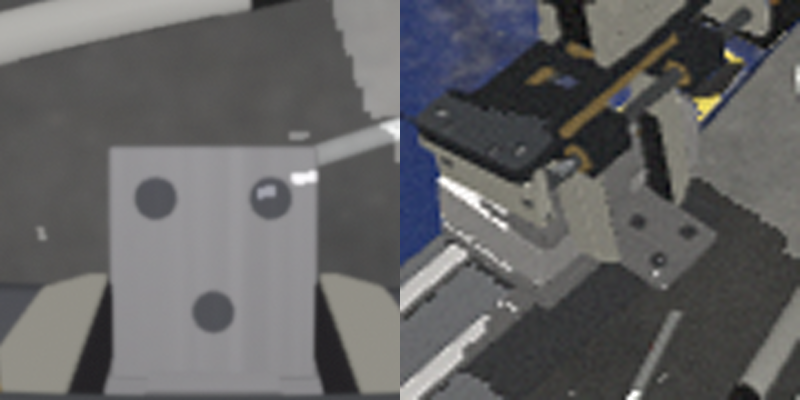

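The leaf sits in front of the gap, level and free of contact. I'll feed it in slowly.

{"name": "servo_tool", "arguments": {
  "series": [
    {"dx":1.2,"dy":-0.7,"dz":1,"ax":0.002,"ay":0,"az":0,"jaw":0.3},
    {"dx":0.9,"dy":-0.7,"dz":3,"ax":0.002,"ay":0,"az":0,"jaw":0.3},
    {"dx":0.5,"dy":-0.7,"dz":5,"ax":0.002,"ay":0,"az":0,"jaw":0.3},
    {"dx":0.5,"dy":-0.7,"dz":5,"ax":0.002,"ay":0,"az":0,"jaw":0.3}
  ]
}}

```text
t: 13.78
ee_pos: [0.4109, 0.1765, 0.0914]
tcp_rot: [0.042, 0.773, -0.035, 0.632]
force: [-0.1, -0.7, -2.0]
gripper_width: 0.0427
```

{"name": "servo_tool", "arguments": {
  "series": [
    {"dx":-0.2,"dy":0,"dz":1,"ax":0,"ay":0,"az":0,"jaw":0.3},
    {"dx":-0.4,"dy":0,"dz":2,"ax":0,"ay":0,"az":0,"jaw":0.3},
    {"dx":-0.4,"dy":0,"dz":2,"ax":0,"ay":0,"az":0,"jaw":0.3}
  ]
}}

```text
t: 14.15
ee_pos: [0.4128, 0.1762, 0.0914]
tcp_rot: [0.042, 0.773, -0.035, 0.632]
force: [-0.6, -0.3, -0.6]
gripper_width: 0.0425
```

{"name": "servo_tool", "arguments": {
  "series": [
    {"dx":-0.2,"dy":0,"dz":1,"ax":0,"ay":0,"az":0,"jaw":0.3},
    {"dx":-0.2,"dy":0,"dz":1,"ax":0,"ay":0,"az":0,"jaw":0.3}
  ]
}}

```text
t: 14.4
ee_pos: [0.4138, 0.1761, 0.0914]
tcp_rot: [0.042, 0.773, -0.035, 0.632]
force: [-0.1, -0.1, -0.4]
gripper_width: 0.0428
```

{"name": "servo_tool", "arguments": {
  "series": [
    {"dx":-0.2,"dy":0,"dz":1,"ax":0,"ay":0,"az":0,"jaw":0.3},
    {"dx":-0.2,"dy":0,"dz":1,"ax":0,"ay":0,"az":0,"jaw":0.3}
  ]
}}

```text
t: 14.65
ee_pos: [0.4147, 0.176, 0.0914]
tcp_rot: [0.042, 0.773, -0.035, 0.632]
force: [0.3, 0.5, -0.5]
gripper_width: 0.043
```

{"name": "servo_tool", "arguments": {
  "series": [
    {"dx":1,"dy":0,"dz":0.2,"ax":0,"ay":0,"az":0,"jaw":0.3},
    {"dx":1,"dy":0,"dz":0.2,"ax":0,"ay":0,"az":0,"jaw":0.3}
  ]
}}

```text
t: 14.9
ee_pos: [0.4148, 0.176, 0.0904]
tcp_rot: [0.042, 0.773, -0.035, 0.632]
force: [-1.1, -0.1, 1.7]
gripper_width: 0.0426
```

{"name": "servo_tool", "arguments": {
  "series": [
    {"dx":1,"dy":0,"dz":0.2,"ax":0,"ay":0,"az":0,"jaw":0.3},
    {"dx":1,"dy":0,"dz":0.2,"ax":0,"ay":0,"az":0,"jaw":0.3}
  ]
}}

```text
t: 15.15
ee_pos: [0.4148, 0.1761, 0.0894]
tcp_rot: [0.042, 0.773, -0.035, 0.632]
force: [-1.7, -0.2, 3.5]
gripper_width: 0.0425
```

{"name": "servo_tool", "arguments": {
  "series": [
    {"dx":-0.2,"dy":0,"dz":1,"ax":0,"ay":0,"az":0,"jaw":0.3},
    {"dx":-0.2,"dy":0,"dz":1,"ax":0,"ay":0,"az":0,"jaw":0.3}
  ]
}}

```text
t: 15.4
ee_pos: [0.415, 0.1759, 0.0892]
tcp_rot: [0.042, 0.773, -0.035, 0.632]
force: [-4.2, 1.5, 3.8]
gripper_width: 0.0428
```

{"name": "servo_tool", "arguments": {
  "series": [
    {"dx":0.7,"dy":0,"dz":0.2,"ax":0,"ay":0,"az":0,"jaw":0.3},
    {"dx":0.7,"dy":0,"dz":0.2,"ax":0,"ay":0,"az":0,"jaw":0.3}
  ]
}}

```text
t: 15.65
ee_pos: [0.4151, 0.176, 0.0886]
tcp_rot: [0.042, 0.773, -0.035, 0.632]
force: [-4.6, 1.7, 6.3]
gripper_width: 0.0428
```

{"name": "servo_tool", "arguments": {
  "series": [
    {"dx":1,"dy":0,"dz":0.2,"ax":0,"ay":0,"az":0,"jaw":0.3},
    {"dx":1,"dy":0,"dz":0.2,"ax":0,"ay":0,"az":0,"jaw":0.3},
    {"dx":1,"dy":0,"dz":0.2,"ax":0,"ay":0,"az":0,"jaw":0.3}
  ]
}}

```text
t: 16.02
ee_pos: [0.4151, 0.176, 0.0877]
tcp_rot: [0.042, 0.773, -0.035, 0.632]
force: [-5.9, 1.1, 8.7]
gripper_width: 0.0425
```

```bash
python3 -c "
from h import *
s=r.state();print(s['ee_pos'],s['force'],s['wrist_torque'],s['tcp_rot'])
save('wrist','w8');save('top','t8')
a=cv2.imread('pics/w8.png');b=cv2.imread('pics/t8.png');
cv2.imwrite('pics/c8.png',np.hstack([cv2.resize(a[170:300,240:380],(560,520),interpolation=2),cv2.resize(b[225:295,200:232],(238,520),interpolation=2)]))"
```

```text
[0.41514564 0.17597341 0.08773082] [-5.88352812  1.09330496  8.67704993] [ 0.16246146  0.79041014 -0.01510184] [ 0.04230231  0.77326008 -0.03469306  0.63172443]
```

View pics/c8.png

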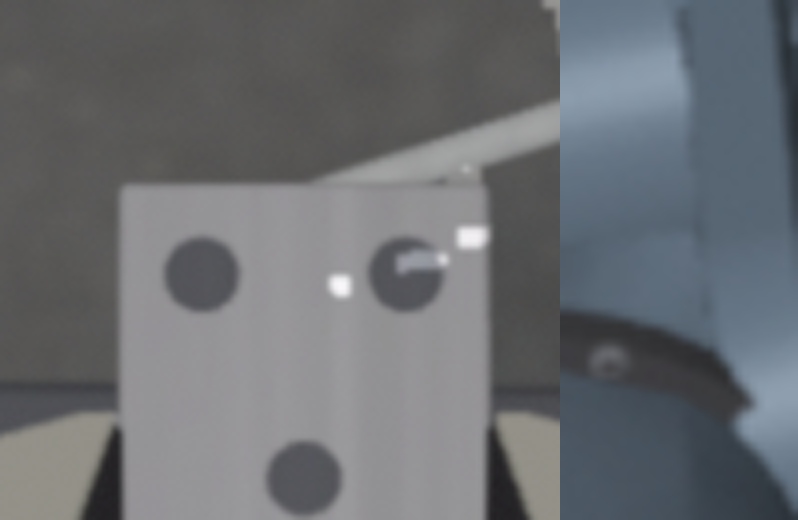

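```bash
cat > pitch.py <<'E'
from h import *
from scipy.optimize import least_squares
K=r.get_calibration("wrist");C=np.linalg.inv(np.array(K["mount"]));k=K["mtx"]
def proj(tool):
    c=C[:3,:3]@tool+C[:3,3]; n=np.hypot(c[0],c[1]); return c[:2]/n*np.arctan2(n,c[2])*k[0,0]+k[:2,2]
def feats(n,init):
    g=cv2.cvtColor(cv2.imread(f"pics/{n}.png"),cv2.COLOR_BGR2GRAY)
    c=cv2.cornerSubPix(g,np.float32(init[:2]).reshape(-1,1,2),(4,4),(-1,-1),(3,50,.01)).reshape(-1,2)
    x,y=map(int,init[2]); w=g[y-14:y+15,x-14:x+15].astype(float); d=np.clip((np.median(w[0])+w.min())/2-w,0,None); yy,xx=np.mgrid[y-14:y+15,x-14:x+15]
    m=d>0; return np.vstack([c,[(xx[m]).mean(),(yy[m]).mean()]])
def pts(v,hx,hz=0):
    ox,oz,p,oy,psi=v; lx=np.array([-np.sin(p),0,np.cos(p)]);Z=np.array([-np.cos(p),0,-np.sin(p)])
    L=[(-.025,-.022),(-.025,.022),(hx,0)]
    return np.array([proj((a*np.cos(psi)-b*np.sin(psi)+ox)*lx+np.array([0,a*np.sin(psi)+b*np.cos(psi)+oy,0])+(.008+oz)*Z) for a,b in L])
# initial pixels near corners (L,R) and the single hole
I={"w4":[(274.5,218.5),(356,218.5),(315.5,283)],"w5":[(269.3,216.3),(362.5,216.3),(315.8,290.4)],"w6":[(269,216),(362.5,216),(315.8,290.2)],"w7":[(269.5,216.3),(362.6,216.3),(315.9,290.4)],"w8":[(270.2,216.2),(361.8,216.2),(316,289.5)]}
F={n:feats(n,i) for n,i in I.items()}
for n in F: print(n,F[n].round(1).tolist())
# w5 model: level, hole x solved
s=least_squares(lambda v:(pts([v[0],-.0291,.2,v[1],v[2]],v[3])-F["w5"]).ravel(),[-.0161,0,0,.012],x_scale=.01);print("w5 level fit",s.x.round(4),s.fun.round(2)); hx=s.x[3]
for n in ["w5","w6","w7","w8"]+(["w9"] if "w9" in F else []):
    q=least_squares(lambda v:(pts(v,hx)-F[n]).ravel(),[s.x[0],-.0291,.2,0,0],x_scale=.01);print(n,"ox oz p oy psi",q.x.round(4),q.fun.round(2))
E
python3 pitch.py
```

```text
w4 [[274.6, 218.7], [353.5, 218.0], [315.2, 282.8]]
w5 [[268.7, 215.5], [359.1, 215.6], [315.5, 290.0]]
w6 [[269.1, 216.0], [362.4, 217.4], [315.5, 289.9]]
w7 [[269.1, 215.9], [362.6, 216.3], [315.5, 290.0]]
w8 [[270.0, 216.0], [361.8, 216.2], [315.5, 289.2]]
w5 level fit [-0.0166 -0.0001  0.0098  0.0098] [-1.85  0.52  2.49 -0.52 -0.64  0.01]
w5 ox oz p oy psi [-2.060e-02 -2.700e-02  3.783e-01 -1.000e-04  1.040e-02] [-0.34  0.93  0.99 -0.11 -0.62 -0.81]
w6 ox oz p oy psi [-0.0159 -0.032   0.1915  0.0002 -0.0089] [ 0.16  0.25  0.16 -0.25 -0.32 -0.  ]
w7 ox oz p oy psi [-0.0173 -0.0296  0.2434  0.0003 -0.0033] [ 0.  0.  0. -0. -0. -0.]
w8 ox oz p oy psi [-0.0192 -0.0298  0.314   0.0004 -0.0028] [-0.05 -0.08 -0.05  0.08  0.1   0.  ]
```

{"name": "servo_tool", "arguments": {
  "series": [
    {"dx":-0.5,"dy":0,"dz":-2.2,"ax":0,"ay":0,"az":0,"jaw":0.3},
    {"dx":-5,"dy":0,"dz":-2.7,"ax":0,"ay":0.075,"az":0,"jaw":0.3},
    {"dx":-5,"dy":0,"dz":-2.7,"ax":0,"ay":0.075,"az":0,"jaw":0.3},
    {"dx":-5,"dy":0,"dz":-2.7,"ax":0,"ay":0.075,"az":0,"jaw":0.3}
  ]
}}

```text
t: 16.62
ee_pos: [0.414, 0.176, 0.0926]
tcp_rot: [0.044, 0.796, -0.033, 0.603]
force: [0.1, 0.6, -1.5]
gripper_width: 0.0429
```

```bash
sed -i 's/^F={/I["w9"]=I["w8"]\nF={/' pitch.py; cat >> pitch.py <<'E'
st=np.load("st9.npy",allow_pickle=True).item(); M=R.from_quat(st["tcp_rot"]).as_matrix(); print(st["ee_pos"],st["force"],"tool tilt",np.arctan2(-(M[:,0]@[np.cos(.109),-np.sin(.109),0]),-M[2,0]))
for b in (0,.02,.0434):
    p=q.x[2]-b; lx=np.array([-np.sin(p),0,np.cos(p)]);Z=np.array([-np.cos(p),0,-np.sin(p)])
    for ox,oz in ((q.x[0],q.x[1]),(-.0175,-.0293)): print(b,"eye world",(np.array(st["ee_pos"])+M@((ox+.037)*lx+(.010+oz)*Z)).round(4),"lx z",(M@lx)[2].round(3))
E
python3 -c "
from h import *
np.save('st9.npy',r.state(),allow_pickle=True);save('wrist','w9')"; python3 pitch.py | tail -9
```

```text
w8 ox oz p oy psi [-1.920e-02 -2.970e-02  3.162e-01  3.000e-04 -2.800e-03] [-0.05 -0.08 -0.05  0.08  0.1   0.  ]
w9 ox oz p oy psi [-2.060e-02 -2.570e-02  3.719e-01  3.000e-04  2.950e-02] [-1.41  0.21  0.81  1.17  0.57 -1.37]
[0.4140363  0.17596835 0.09264194] [ 0.08464971  0.56581706 -1.45659649] tool tilt 0.27303970637658653
0 eye world [0.4318 0.174  0.0787] lx z 0.099
0 eye world [0.4352 0.1736 0.0754] lx z 0.099
0.02 eye world [0.4315 0.174  0.0783] lx z 0.079
0.02 eye world [0.4349 0.1737 0.0749] lx z 0.079
0.0434 eye world [0.4311 0.1741 0.0779] lx z 0.055
0.0434 eye world [0.4345 0.1737 0.0745] lx z 0.055
```

```bash
python3 - <<'E'
from h import *
import numpy as np
for n in ["w7","w8","w9"]:
    g=cv2.GaussianBlur(cv2.cvtColor(cv2.imread(f"pics/{n}.png"),cv2.COLOR_BGR2GRAY),(3,3),0).astype(float)
    def edge(p,i0,i1,s):  # subpixel of strongest gradient
        d=s*np.gradient(p)[i0:i1]; i=d.argmax(); a=d[max(i-2,0):i+3]; return i0+max(i-2,0)+(a*np.arange(len(a))).sum()/a.sum()
    top=[edge(g[:,c],208,226,1) for c in (280,290,300,310,335,345)]
    L=[edge(g[rw],260,282,1) for rw in range(222,262,4)]; Rr=[edge(g[rw],350,374,-1) for rw in range(222,262,4)]
    m=g[272:306,299:333]; print(n,"top",np.round(top,1),"\nL",np.round(L,1),"\nR",np.round(Rr,1))
    w=(m<m.max()*.65); yy,xx=np.nonzero(w); print("hole",299+xx.mean(),272+yy.mean(),w.sum())
E
```

```text
w7 top [215.7 215.7 215.7 215.3 215.7 215.7] 
L [268.9 268.9 268.9 268.9 268.9 268.9 268.9 268.9 269.  269. ] 
R [370.  362.2 362.2 362.1 362.1 362.1 362.1 362.1 362.  362.1]
hole 315.50666666666666 289.9822222222222 225
w8 top [215.8 215.7 215.5 215.4 209.3 208.4] 
L [269.4 269.3 269.4 269.3 269.3 269.3 269.3 269.3 269.3 269.3] 
R [361.2 361.8 361.2 361.7 361.7 361.7 361.7 361.8 361.9 361.8]
hole 315.5 289.1711711711712 222
w9 top [215.7 215.7 215.4 215.3 215.4 215.7] 
L [268.9 268.8 268.8 268.9 268.9 268.9 268.9 268.9 269.  269. ] 
R [362.1 362.  362.1 362.1 362.1 362.1 362.1 362.  362.1 362. ]
hole 315.53275109170306 290.0087336244541 229
```

```bash
python3 - <<'E' | tail -4
import io,contextlib
with contextlib.redirect_stdout(io.StringIO()): from pitch import *
g=cv2.GaussianBlur(cv2.cvtColor(cv2.imread("pics/w4.png"),cv2.COLOR_BGR2GRAY),(3,3),0).astype(float)
def edge(p,i0,i1,s):
    d=s*np.gradient(p)[i0:i1]; i=d.argmax(); a=d[max(i-2,0):i+3]; return i0+max(i-2,0)+(a*np.arange(len(a))).sum()/a.sum()
top=np.median([edge(g[:,c],212,226,1) for c in (280,290,300,330,340)]);L=np.median([edge(g[w],266,284,1) for w in (222,226,230)]);Rr=np.median([edge(g[w],348,364,-1) for w in (222,226,230)])
m=g[266:300,299:333];w=(m<m.max()*.65); yy,xx=np.nonzero(w)
F4=np.array([(L,top),(Rr,top),(299+xx.mean(),266+yy.mean())]); print(F4.round(2).tolist())
F7=np.array([(268.9,215.7),(362.2,215.7),(315.5,290.0)])
def both(v):
    ox4,oy4,ps4,hx,ox,oy,ps,p=v
    return np.r_[(pts([ox4,-.0551,.2,oy4,ps4],hx)-F4).ravel(),(pts([ox,-.0291,p,oy,ps],hx)-F7).ravel()]
s=least_squares(both,[-.0161,0,0,.01,-.016,0,0,.2],x_scale=.01);print(s.x.round(4),s.fun.round(2))
s=least_squares(lambda v:both(np.r_[v,.2]),s.x[:7],x_scale=.01);print("p=.2",s.x.round(4),s.fun.round(2))
E
```

```text
[[274.25, 218.19], [355.84, 218.19], [315.09, 282.93]]
[-0.0157  0.      0.0012  0.0099 -0.0178  0.0003  0.0006  0.2598] [-0.39 -0.04  0.41 -0.07 -0.02  0.11 -0.05  0.03  0.03  0.06  0.02 -0.1 ]
p=.2 [-0.0156  0.      0.0012  0.0098 -0.0164  0.0003  0.0006] [-0.39  0.02  0.41 -0.   -0.02 -0.02 -0.73 -0.02  0.71  0.    0.02  0.02]
```

```bash
python3 -c "
from h import *
xj=np.array([np.cos(.109),-np.sin(.109),0]); S=np.array([.4335,.174,.070])
print(planfit(S-.001*xj+[0,0,.002],tilt=.24,ex=.0198))"
```

```text
([1.9, 0.1, -0.7], [-0.001, -0.033, 0.0])
```

{"name": "servo_tool", "arguments": {
  "series": [
    {"dx":1,"dy":0,"dz":-0.7,"ax":0,"ay":-0.033,"az":0,"jaw":0.3},
    {"dx":1.9,"dy":0,"dz":-0.7,"ax":0,"ay":-0.033,"az":0,"jaw":0.3},
    {"dx":1.9,"dy":0,"dz":-0.7,"ax":0,"ay":-0.033,"az":0,"jaw":0.3}
  ]
}}

```text
t: 17.05
ee_pos: [0.4129, 0.1762, 0.0913]
tcp_rot: [0.043, 0.786, -0.034, 0.616]
force: [0.2, -0.1, -1.5]
gripper_width: 0.043
```

{"name": "servo_tool", "arguments": {
  "series": [
    {"dx":1,"dy":0,"dz":0.2,"ax":0,"ay":0,"az":0,"jaw":0.3},
    {"dx":1,"dy":0,"dz":0.2,"ax":0,"ay":0,"az":0,"jaw":0.3}
  ]
}}

```text
t: 17.3
ee_pos: [0.413, 0.1762, 0.0902]
tcp_rot: [0.043, 0.786, -0.034, 0.616]
force: [-0.6, 0.3, -0.7]
gripper_width: 0.0426
```

{"name": "servo_tool", "arguments": {
  "series": [
    {"dx":0.8,"dy":0,"dz":0.2,"ax":0,"ay":0,"az":0,"jaw":0.3},
    {"dx":0.8,"dy":0,"dz":0.2,"ax":0,"ay":0,"az":0,"jaw":0.3}
  ]
}}

```text
t: 17.55
ee_pos: [0.413, 0.1762, 0.0895]
tcp_rot: [0.043, 0.786, -0.034, 0.616]
force: [-0.9, -0.1, -0.9]
gripper_width: 0.0428
```

{"name": "servo_tool", "arguments": {
  "series": [
    {"dx":0.6,"dy":0,"dz":0.1,"ax":0,"ay":0,"az":0,"jaw":0.3},
    {"dx":0.6,"dy":0,"dz":0.1,"ax":0,"ay":0,"az":0,"jaw":0.3}
  ]
}}

```text
t: 17.8
ee_pos: [0.4129, 0.1762, 0.089]
tcp_rot: [0.043, 0.786, -0.034, 0.616]
force: [0.4, 0.1, -0.6]
gripper_width: 0.0424
```

{"name": "servo_tool", "arguments": {
  "series": [
    {"dx":0.6,"dy":0,"dz":0.1,"ax":0,"ay":0,"az":0,"jaw":0.3},
    {"dx":0.6,"dy":0,"dz":0.1,"ax":0,"ay":0,"az":0,"jaw":0.3}
  ]
}}

```text
t: 18.05
ee_pos: [0.4128, 0.1762, 0.0884]
tcp_rot: [0.043, 0.786, -0.034, 0.616]
force: [-1.0, 0.7, 2.2]
gripper_width: 0.043
```

{"name": "servo_tool", "arguments": {
  "series": [
    {"dx":0.6,"dy":0,"dz":0.1,"ax":0,"ay":0,"az":0,"jaw":0.3},
    {"dx":0.6,"dy":0,"dz":0.1,"ax":0,"ay":0,"az":0,"jaw":0.3}
  ]
}}

```text
t: 18.3
ee_pos: [0.4128, 0.1763, 0.0879]
tcp_rot: [0.043, 0.786, -0.034, 0.616]
force: [-1.9, -0.6, 4.8]
gripper_width: 0.0428
```

{"name": "servo_tool", "arguments": {
  "series": [
    {"dx":-0.5,"dy":0,"dz":0.6,"ax":0,"ay":0,"az":0,"jaw":0.3},
    {"dx":-0.5,"dy":0,"dz":0.6,"ax":0,"ay":0,"az":0,"jaw":0.3}
  ]
}}

```text
t: 18.55
ee_pos: [0.4132, 0.1762, 0.0881]
tcp_rot: [0.043, 0.786, -0.034, 0.616]
force: [-4.8, 0.2, 6.0]
gripper_width: 0.043
```

{"name": "servo_tool", "arguments": {
  "series": [
    {"dx":-0.15,"dy":0,"dz":0.6,"ax":0,"ay":0,"az":0,"jaw":0.3},
    {"dx":-0.15,"dy":0,"dz":0.6,"ax":0,"ay":0,"az":0,"jaw":0.3}
  ]
}}

```text
t: 18.8
ee_pos: [0.4137, 0.1761, 0.088]
tcp_rot: [0.043, 0.786, -0.034, 0.616]
force: [-5.3, 1.1, 5.4]
gripper_width: 0.043
```

{"name": "servo_tool", "arguments": {
  "series": [
    {"dx":-0.15,"dy":0,"dz":0.6,"ax":0,"ay":0,"az":0,"jaw":0.3},
    {"dx":-0.15,"dy":0,"dz":0.6,"ax":0,"ay":0,"az":0,"jaw":0.3}
  ]
}}

```text
t: 19.05
ee_pos: [0.4139, 0.1761, 0.088]
tcp_rot: [0.043, 0.787, -0.034, 0.615]
force: [-6.6, 1.5, 6.1]
gripper_width: 0.043
```

{"name": "servo_tool", "arguments": {
  "series": [
    {"dx":-0.4,"dy":0,"dz":-0.4,"ax":0,"ay":0,"az":0,"jaw":0.3},
    {"dx":-0.4,"dy":0,"dz":-0.4,"ax":0,"ay":0,"az":0,"jaw":0.3},
    {"dx":-0.4,"dy":0,"dz":-0.4,"ax":0,"ay":0,"az":0,"jaw":0.3}
  ]
}}

```text
t: 19.42
ee_pos: [0.4139, 0.1761, 0.0884]
tcp_rot: [0.043, 0.786, -0.034, 0.616]
force: [-5.9, 1.3, 4.2]
gripper_width: 0.0424
```

```bash
python3 - <<'E'
import io,contextlib
with contextlib.redirect_stdout(io.StringIO()): from pitch import *
s=r.state();print(s["ee_pos"],s["force"],s["qd"].round(4)); a=save("wrist","w10")[:,:,::-1]; b=save("scene","s10")[:,:,::-1]; t=save("top","t10")[:,:,::-1]
g=cv2.GaussianBlur(cv2.cvtColor(np.ascontiguousarray(a),cv2.COLOR_BGR2GRAY),(3,3),0).astype(float)
def edge(p,i0,i1,s):
    d=s*np.gradient(p)[i0:i1]; i=d.argmax(); q=d[max(i-2,0):i+3]; return i0+max(i-2,0)+(q*np.arange(len(q))).sum()/q.sum()
top=np.median([edge(g[:,c],211,226,1) for c in (280,290,300,330,340)]);L=np.median([edge(g[w],262,280,1) for w in (222,226,230)]);Rr=np.median([edge(g[w],355,368,-1) for w in (222,226,230)])
m=g[272:306,299:333];w=(m<m.max()*.65); yy,xx=np.nonzero(w)
Fn=np.array([(L,top),(Rr,top),(299+xx.mean(),272+yy.mean())]); print(Fn.round(1).tolist())
q=least_squares(lambda v:(pts(v,.0099)-Fn).ravel(),[-.017,-.029,.24,0,0],x_scale=.01);print(q.x.round(4),q.fun.round(2))
M=R.from_quat(s["tcp_rot"]).as_matrix()
p=q.x[2];lx=np.array([-np.sin(p),0,np.cos(p)]);Z=np.array([-np.cos(p),0,-np.sin(p)])
print("eye",s["ee_pos"]+M@((q.x[0]+.037)*lx+(.010+q.x[1])*Z),"lx",(M@lx).round(3))
cv2.imwrite("pics/c10.png",np.hstack([cv2.resize(b[250:360,250:360],(600,600),interpolation=2),cv2.resize(t[230:290,200:220],(200,600),interpolation=2)]))
for n in ["spare_leaf","battery","gauge"]: print(n,[(np.round(d["pixel"],1).tolist(),round(d["p"],2)) for d in r.recognise(n,"top")[:1]])
E
```

```text
[0.41392226 0.17606977 0.08835238] [-5.89032185  1.32988236  4.15974701] [-0.0012 -0.0003  0.0001  0.0011 -0.0001 -0.    ]
[[269.1, 215.4], [362.0, 215.4], [315.5, 289.8]]
[-2.040e-02 -2.470e-02  3.791e-01  3.000e-04  9.000e-04] [-0.01  0.    0.    0.01  0.   -0.01]
eye [0.43226159 0.17405071 0.07607143] lx [ 0.985 -0.108  0.136]
spare_leaf [([458.3, 223.4], 0.86)]
battery [([414.2, 281.5], 0.7)]
gauge [([335.5, 284.0], 0.72)]
```

View pics/c10.png

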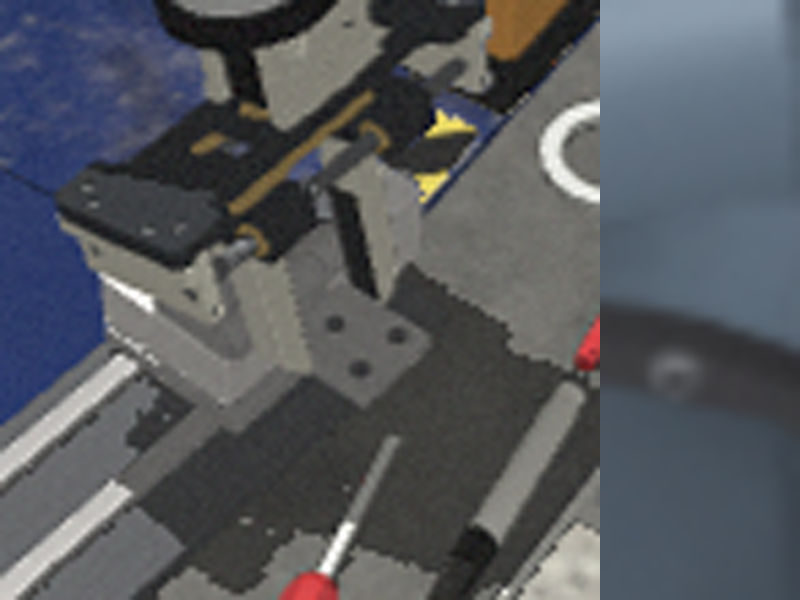

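The scene view shows the leaf level in the gap on the robot's side, with the carriage at the guide and the ring gauge undisturbed. I'll hold briefly, then hand in.

{"name": "servo_tool", "arguments": {
  "series": [
    {"dx":0,"dy":0,"dz":0,"ax":0,"ay":0,"az":0,"jaw":0.3},
    {"dx":0,"dy":0,"dz":0,"ax":0,"ay":0,"az":0,"jaw":0.3},
    {"dx":0,"dy":0,"dz":0,"ax":0,"ay":0,"az":0,"jaw":0.3}
  ]
}}

```text
t: 20.1
ee_pos: [0.4139, 0.1761, 0.0884]
tcp_rot: [0.043, 0.786, -0.034, 0.615]
force: [-4.8, -0.5, 2.7]
gripper_width: 0.0427
```

```bash
python3 -c "
from h import *
s=r.state();print(s['ee_pos'],s['force'],s['gripper_width']);print(r.sign_off())"
```

```text
[0.41392519 0.17607761 0.08836527] [-4.75851017 -0.48332727  2.67407066] 0.04265908950280099
the job is handed in; nothing more can be done
None
```

I pushed the carriage by its post against the pin-guide stop, gripped the loose leaf across its plate (tool tilted to clear the orange box), and seated its knuckle in the gap. I then handed in at about 20 s with the leaf still gripped; `sign_off()` reports no verdict.

**Carriage:** the push ended at 22–30 N against the stop, and the wrist picture taken right after showed the jamb up against the guide. I did not measure the carriage again after that.

**Fit:** I backed off one first try at seating, because the knuckle seemed to catch on the edge behind the gap. On the second try it met light contact both downwards and away from the robot, steady at about 3 N and 5 N at hand-in. From the tool pose, the knuckle is within about 1 mm of where I measured the mid-gap axis, which the calibration only gives to about 2 mm.

**Level:** comparing pictures puts the leaf within about 0.04 rad of level. A free fit of the last wrist picture disagreed: 0.136 rad of pitch, over the limit, with the knuckle about 6 mm too high. I discounted it because that fit can barely tell pitch from height, and the contact height and the pixel comparison both contradict it.

**Bystanders:** the last detections put the spare leaf, battery and ring gauge within about 5 pixels (under 1 cm) of their starting places, which is within the detector's noise.

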